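Arm the rolling-ball tack tester

TASK

Arm the tack tester for its next run with the fingertips, without pinching or picking up the ball: gently and steadily push the steel ball up the sloping groove and over the spring catch, until the catch has sprung up behind it and it stays there between catch and stop; do not flick it or let it run back down. Only then push the finger tab of the drop gate at the foot of the groove over and down, so that the gate lies flat and the way to the test strip is clear. Leave the other things on the bench where they are.

Things in the scene. Friction and masses are not known exactly. Their poses are not given: they have to be found in the camera images.
- tester: Bed of the tack tester: grey plate 370 x 110 mm, top 11 mm above the bench, fixed. Origin: centre of its underside; x points horizontally towards the groove's high end, z up. Low end: flat glass panel with a white test strip (x -176 to -51 mm, top at 14 mm). High end: two upright cheeks (x 112 to 148 mm, y 22 to 29 mm either side, 93 mm high) that carry the groove.
- groove: Metal beam 215 mm long, 42 mm wide, sloping 20 degrees, with a 90 degree V-groove 11 mm deep. Origin: bottom of the V at its lower end (35 mm downhill of the tester's origin, 21 mm above the bench). x: uphill along the groove; y: across (+y away from the robot); z: square to the groove. Beam top z = 11 mm, riding ball's centre z = 18 mm. Stop block at the top: 40 mm wide, top at z = 26 mm.
- ball_center (a point): Centre of the polished, slippery steel ball, 25.4 mm, 67 g. Starts in the groove leaning on the closed gate (12 mm uphill of the lower end), rolls downhill when not held. The gate's blade ends 7 mm below the height of the ball's centre, so closed vertical fingers push the ball from behind over the blade, tips about 2 mm below the centre's height. 1 to 2 N take it over the catch.
- groove_foot (a point): Point on the ball centre's path (18 mm above the groove bottom) at the lower end of the groove.
- catch_point (a point): Point on the ball centre's path (18 mm above the groove bottom, 150 mm from its lower end) over the highest edge of the catch nose. The ball is past the catch when its centre is over 6 mm uphill of this point; it then rests on the catch 10 mm uphill of it.
- stop_face (a point): Point on the ball centre's path at the face of the stop (184 mm from the lower end); the ball touches the stop when its centre is 12.7 mm downhill of it, 21 mm past the catch point.
- catch (a joint): Spring catch: dark steel leaf 8 mm wide, 31 mm long, in the groove's bottom, hinged at its downhill end and rising uphill to its nose, level with the beam's top. 0 = up, 0.3 rad = pressed down. The ball presses it down on the way up and it springs up behind. A 16 x 14 mm release tab (35 to 49 mm beside the groove's middle, robot's side, below the beam) moves with it: pressing it lets the ball go.
- gate (a joint): Drop gate across the foot of the groove; hinge line across it at groove x = -2 mm, z = -4 mm (17 mm above the bench). 0 = standing square to the groove (closed), 1.22 rad = folded downhill, lying flat (open). Friction holds it where it is left; about 0.6 N at the tab's top moves it.
- gate_tab_top (a point): Top of the gate's finger tab: 18 mm wide, 39 mm long from the hinge line, 3 mm thick with a 6 mm bead, beside the beam on the robot's side, its middle 36 mm from the groove's middle (groove y = -36 mm; the beam's side is at -21 mm). Gate closed: this point is 53 mm above the bench; open: 17 mm.
- film_roll: Roll of film about 52 x 42 mm beside the tester; leave alone. Origin: centre of its underside.
- petri_dish: Petri dish, 59 mm across, 14 mm high, beside the tester; leave alone. Origin: centre of its underside.
- scissors: Scissors with blue handles, 199 mm long, lying beside the tester; leave alone. Origin: centre of the underside.
- tweezers: Tweezers, 125 mm long, lying beside the tester; leave alone. Origin: centre of the underside.
- timer: Bench timer, 64 x 64 x 19 mm, on the left; leave alone. Origin: centre of the underside.

How it is judged:
On the way, in this order (a step that is already met when the one before it is completed fails the run):
1. the ball has been pushed past the catch, which has sprung up behind it (x of ball_center in the frame of groove between 0.156 and 0.176 m and z of ball_center in the frame of groove between 0.013 and 0.023 m and value of joint catch below 0.07 rad and value of joint gate below 0.4 rad), for 0.2 s.
2. the gate has been folded down flat (value of joint gate above 1 rad), for 0.2 s.
At the end, for the whole second after the job is handed in: The ball rests in the groove between catch and stop (its centre 6 to 26 mm uphill of the catch point, within 5 mm of its riding height), the catch is up (below 0.07 rad), the gate lies folded down by more than 1.0 of its 1.22 rad, and the ball is at rest and untouched (x of ball_center in the frame of groove between 0.156 and 0.176 m and z of ball_center in the frame of groove between 0.013 and 0.023 m and value of joint catch below 0.07 rad and linear speed of ball below 0.02 m/s and value of joint gate above 1 rad and contact force between the fingers and ball below 0.05 N).
It fails at once if the ball was pinched (held by the fingers with the TCP within 10 mm over it and 25 mm of its centre), lifted (12 mm above its riding height) or left the groove at the side or foot ((contact force between the fingers and ball above 0.5 N and horizontal distance between the grasp point and ball_center below 0.01 m and distance between the grasp point and ball_center below 0.025 m) or z of ball_center in the frame of groove above 0.03 m or y of ball_center in the frame of groove above 0.012 m or y of ball_center in the frame of groove below -0.012 m or x of ball_center in the frame of groove below -0.015 m).
It fails at once if the ball was flicked or ran back down (faster than 0.5 m/s) (linear speed of ball above 0.5 m/s).
It fails at once if the gate was opened (more than 0.4 rad) before the ball was behind the catch (value of joint gate above 0.4 rad and x of ball_center in the frame of groove below 0.154 m).
It fails at once if the ball was jammed or squeezed with more than 25 N (contact force between the fingers and ball above 25 N).
It fails at once if the film roll, petri dish, scissors, tweezers or timer was moved by more than 30 mm (distance of any of film_roll, petri_dish, scissors, tweezers, timer from where it was at the start of the episode above 0.03 m).
It also fails if it takes over 48 s, if anything falls off the work surface, if the arm or the gripper's body presses on something with over 40 N, if the wrist force passes 120 N, or if a joint passes its speed limit or range.

ROBOT

A 6-joint arm with a two-finger parallel gripper is mounted at the origin on a cart in front of the work surface, level with it; the furniture and walls round the work are solid. World frame = base frame: x ahead of the robot, y to its left, z up, the work surface at z = 0. Lengths are in m, angles in rad, forces in N, time in s.
With the tool pointing down it reaches from about 0.35 to 0.975 m from the base axis. Payload 4.9 kg.
Tool frame: the origin (TCP) lies between the finger pads, 19 mm behind the fingertips; this is the grasp point; z points along the fingers, y is the line along which they close (so a half turn about z gives the same grasp; the last joint's range is limited). The gripper opens to 85 mm and grips with 20 to 120 N. Pads are 22 mm wide; open, the fingers measure 114 mm over their backs; the gripper's body (76 mm by 85 mm) begins 54 mm behind the grasp point. The pads swing forward as they close: fully open they stand 13 mm farther back than shut.
Start: joints at [-1.329, 0.053, 1.613, -0, 1.476, -0.119], TCP at [0.221, -0.585, 0.25] pointing down, gripper open.
Joint ranges: [-3.01, 3.01], [-1.01, 2.22], [0.06, 2.58], [-1.02, 4.17], [0.09, 2.62], [-3.14, 3.14]. Speed limits (rad/s): [2.57, 2.57, 3.14, 3.14, 3.14, 3.14].

INTERFACE

Orientations are given as a unit quaternion [w, x, y, z].
In Python, from plant import manip gives the robot as it stands.
- The arm moves only by the tool shift_gripper, called as name(argument=value, ...), one argument or row to a line, values as JSON. Schema: {"type":"object","properties":{"increments":{"type":"array","items":{"type":"array","items":{"type":"array","items":{"type":"number"},"minItems":7,"maxItems":7},"minItems":1,"maxItems":5},"minItems":1,"maxItems":1},"only":{"type":"string"},"quiet":{"type":"boolean"},"lines":{"type":"string"}},"required":["increments"],"additionalProperties":false}. increments is a list that holds a single list of rows (three levels of brackets), with 1 to 5 rows, each of 7 numbers: the opening from 0.0 (shut) to 1.0 (fully open), then dx, dy, dz in shares of the most that a row can go, 1 being 62.5 mm, then a rotation vector rx, ry, rz in normalised numbers (1 is 4 rad); each row shifts and turns the commanded pose from where the row before left it, along the tool's axes as they then stand; what a row does not reach is not made up. A row lasts 1/8 s, in which the tool goes at most 0.0625 m and 0.188 rad, less where a joint would pass 70% of its speed; a pose out of reach is approached as far as the arm can. The fingers move at their own pace and stop on an object; the grip force is fixed at half the most. Time passes only in rows, so rows that do not move let the fingers close. The tool returns the time, the measured TCP pose, the force, the opening and the grip force at its end. only (a regular expression) keeps the lines of the reply that match it, lines (a string "A,B") keeps lines A to B, and quiet returns only ok. No shift or turn number may pass 1 either way. Input that does not fit is refused with a message, and nothing moves.
- manip.state(): the state, without advancing time (a new reading comes with each control period).
- manip.grab_frame(name): name is "scene" or "top" or "wrist"; returns the picture (400x640x3 uint8, red, green, blue); there is no depth.
- manip.camera_params(name): a dict with "intrinsics" (3x3 intrinsics, pixels), "k1" (the pictures are not rectified: a ray, as slopes to the right and down, at radius r is drawn at 1 + k1 r^2 times it, then the intrinsics apply), "xyz" and "orientation" of the camera in the world. Camera axes: x right, y down, z forward; pixel columns grow to the right and rows downward; lengths in m; the calibration is good to about 2 mm. A picture is of the moment at which its call begins: read the wrist's pose just before it. camera_params takes no time and is no camera call; for the wrist camera it gives the pose at the moment of the call.
- manip.job_done(): hands the job in; it is judged then, once.
The state is a dict: "time": time; "joint_pos": joint angles; "joint_vel": joint speeds; "joint_efforts": joint torques, N m; "tool_pos": TCP position; "tool_rot": TCP orientation; "contact_force": force on the tool from outside, world axes, zero at the start; "ft_torque": the same for the moment, N m; "gripper_width": opening from 0.0 (shut) to 1.0 (fully open); "grasp_force": force on a finger pad.
Only numpy, scipy, OpenCV 4.12 (cv2) and the standard library are available. Lean on these libraries where they do the work, as an engineer would, in place of code of your own. Each camera call takes 0.05 s, during which the arm holds its last target. There are 200 camera calls.

## Working session

There is one attempt and no reset: what is moved stays moved. The work goes in short steps, Python scripts to look and compute and a tool call to move; the robot and the scene stay as the last step left them, time stands still between calls to the robot, and variables do not carry over. Pictures are saved under pics/ and viewed, at most 14 in all, crops included, and the job is handed in when it is done.

```bash
ls; mkdir -p pics; python3 - <<'E'
from plant import manip
import cv2,json
for n in("scene","top"):
    cv2.imwrite(f"pics/{n}0.png",manip.grab_frame(n)[:,:,::-1])
    print({k:(v.tolist() if hasattr(v,'tolist') else v) for k,v in manip.camera_params(n).items()})
print(manip.state())
E
```

```text
pics
plant.py
{'intrinsics': [[366.3175519184302, 0.0, 318.2140047215834], [0.0, 366.3175519184302, 198.55156528944684], [0.0, 0.0, 1.0]], 'k1': -0.06107897719583346, 'xyz': [1.1066963327483121, -0.13906117226305625, 0.7433188401547255], 'orientation': [-0.31847480669191874, 0.7962946208127119, 0.4812532283899466, -0.1813394731754192]}
{'intrinsics': [[508.7232721260639, 0.0, 320.36457411981036], [0.0, 508.7232721260639, 208.4452471323507], [0.0, 0.0, 1.0]], 'k1': -0.06534242784004089, 'xyz': [0.39141652410654637, 0.1396935860678245, 1.4293697968528145], 'orientation': [0.05095585012365652, -0.7036507403299754, 0.7071866080655947, -0.046542865660933894]}
{'time': 0.1, 'joint_pos': array([-1.32902365e+00,  5.32801541e-02,  1.61418377e+00, -1.32176961e-05,
        1.47598699e+00, -1.18965961e-01]), 'joint_vel': array([-1.33727033e-03, -1.71371489e-03, -2.09057891e-03,  9.84185482e-04,
        2.45804978e-03,  5.59907908e-06]), 'joint_efforts': array([ 6.10721713e-05, -3.94901133e+01, -3.71364319e+01, -1.06621492e-04,
        3.87253094e-03,  2.59578918e-06]), 'tool_pos': array([ 0.2204909 , -0.58424093,  0.24887637]), 'tool_rot': array([-9.26972104e-04,  9.83776968e-01,  1.79393459e-01, -6.35818497e-05]), 'contact_force': array([-0.33049904,  0.12308563,  0.2416139 ]), 'ft_torque': array([-0.04611548, -0.04756564,  0.02027389]), 'grasp_force': 0.0, 'gripper_width': 0.9956419060941817}
```

View pics/scene0.png

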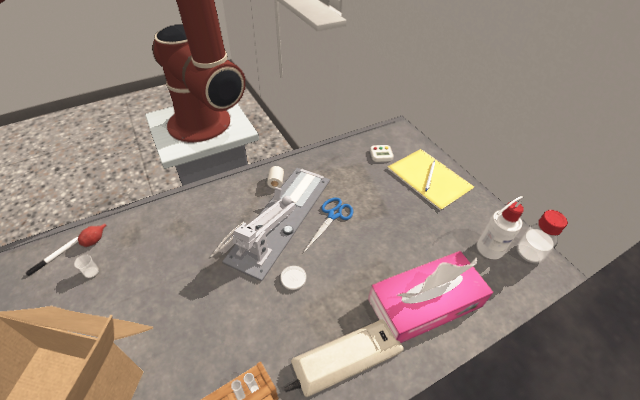

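View pics/top0.png

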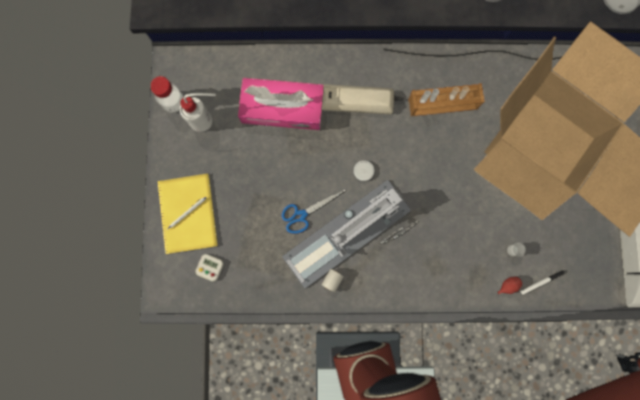

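```bash
cat > h.py <<'E'
import numpy as np,cv2
from scipy.spatial.transform import Rotation as R
def rot(q): return R.from_quat(np.r_[q[1:],q[0]]).as_matrix()
def ray(c,uv):
    K=np.array(c["intrinsics"]);p=(np.array(uv,float)-K[:2,2])/K[0,0]
    d=cv2.undistortPoints(np.array([[uv]],float),K,np.array([c["k1"],0,0,0.]))[0,0]
    return np.array(c["xyz"]),rot(c["orientation"])@np.r_[d,1]
def plane(c,uv,z):
    o,d=ray(c,uv);return o+d*(z-o[2])/d[2]
def proj(c,P):
    P=np.atleast_2d(P).astype(float);X=(P-np.array(c["xyz"]))@rot(c["orientation"])
    return cv2.projectPoints(X[:,None],np.zeros(3),np.zeros(3),np.array(c["intrinsics"]),np.array([c["k1"],0,0,0.]))[0][:,0]
def tri(rs):
    A=0;b=0
    for o,d in rs:
        d=d/np.linalg.norm(d);M=np.eye(3)-np.outer(d,d);A=A+M;b=b+M@o
    p=np.linalg.solve(A,b);return p,[np.linalg.norm(np.cross(p-o,d/np.linalg.norm(d))) for o,d in rs]
E
python3 - <<'E'
from plant import manip
from h import *
c=manip.camera_params("top")
for uv in((300,275),(395,195),(347,233),(288,262),(387,183),(410,214),(304,286)):print(uv,plane(c,uv,.011).round(3))
t=cv2.imread("pics/top0.png")[170:300,270:430];s=cv2.imread("pics/scene0.png")[160:280,200:360]
cv2.imwrite("pics/c0.png",np.vstack([cv2.resize(t,(400*160//160*2,650),interpolation=2)[:300*2][:, :800][:300] if 0 else cv2.resize(t,(369,300),interpolation=2)]))
cv2.imwrite("pics/c1.png",cv2.resize(t,(738,600),interpolation=2))
E
```

```text
(300, 275) [0.403 0.205 0.011]
(395, 195) [ 0.626 -0.063  0.011]
(347, 233) [0.519 0.074 0.011]
(288, 262) [0.439 0.239 0.011]
(387, 183) [ 0.66  -0.041  0.011]
(410, 214) [ 0.571 -0.104  0.011]
(304, 286) [0.372 0.194 0.011]
```

View pics/c1.png

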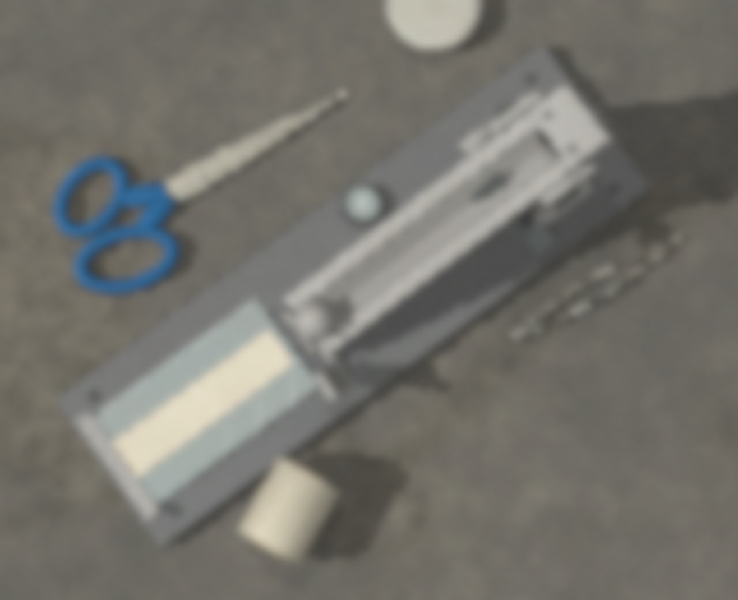

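Units first: shifts go in shares of 62.5 mm and turns go in shares of 4 rad. So -0.0413 m is -0.6608, 0.0405 m is 0.648.

shift_gripper(
  increments=[
    [[0,0.648,-0.6608,-0.064,0,0,0],[0,0.648,-0.6608,-0.064,0,0,0],[0,0.648,-0.6608,-0.064,0,0,0],[0,0.648,-0.6608,-0.064,0,0,0],[0,0.648,-0.6608,-0.064,0,0,0]],
  ],
)

```text
time: 0.72
tool_pos: [0.3375, -0.3181, 0.2696]
tool_rot: [-0.0, 0.984, 0.179, 0.0]
contact_force: [1.3, 0.0, 0.7]
gripper_width: 0.003
grasp_force: 0.0
```

shift_gripper(
  increments=[
    [[0,0.648,-0.6608,-0.064,0,0,0],[0,0.648,-0.6608,-0.064,0,0,0],[0,0.648,-0.6608,-0.064,0,0,0],[0,0.648,-0.6608,-0.064,0,0,0],[0,0.648,-0.6608,-0.064,0,0,0]],
  ],
)

```text
time: 1.35
tool_pos: [0.454, -0.0534, 0.2898]
tool_rot: [0.0, 0.984, 0.179, 0.0]
contact_force: [0.5, 0.2, -0.2]
gripper_width: -0.003
grasp_force: 0.0
```

shift_gripper(
  increments=[
    [[0,0.648,-0.6608,-0.064,0,0,0],[0,0.648,-0.6608,-0.064,0,0,0],[0,0,0,0,0,0,-0.045],[0,0,0,0,0,0,-0.045],[0,0,0,0,0,0,-0.045]],
  ],
)

```text
time: 1.98
tool_pos: [0.5001, 0.0509, 0.2973]
tool_rot: [-0.0, 0.899, 0.438, -0.001]
contact_force: [-0.3, -0.1, -0.7]
gripper_width: 0.001
grasp_force: 0.0
```

shift_gripper(
  increments=[
    [[0,0,0,0,0,0,-0.045],[0,0,0,0,0,0,-0.045],[0,0,0,0,0,0,-0.045],[0,0,0,0,0,0,-0.045],[0,0,0,0,0,0,-0.045]],
  ],
)

```text
time: 2.6
tool_pos: [0.5001, 0.0505, 0.2974]
tool_rot: [-0.0, 0.619, 0.785, -0.0]
contact_force: [-0.2, 0.2, 0.8]
gripper_width: -0.001
grasp_force: 0.0
```

shift_gripper(
  increments=[
    [[0,0,0,0,0,0,-0.045],[0,0,0,0,0,0,-0.045],[0,0,0,0,0,0,-0.0268],[0,0,0,0,0,0,0]],
  ],
)

```text
time: 3.1
tool_pos: [0.5001, 0.0505, 0.2975]
tool_rot: [-0.0, 0.424, 0.906, -0.0]
contact_force: [0.2, 0.3, 0.4]
gripper_width: -0.004
grasp_force: 0.0
```

```bash
python3 - <<'E'
from plant import manip
from h import *
import pickle
c=manip.camera_params("wrist");im=manip.grab_frame("wrist")[:,:,::-1]
cv2.imwrite("pics/w0.png",im);pickle.dump(c,open("w0.pkl","wb"))
print(c["xyz"],rot(c["orientation"]).round(3))
s=manip.state();print(s["tool_pos"],rot(s["tool_rot"]).round(3),s["joint_pos"].round(2))
ct=manip.camera_params("top")
for q in((65,402),(545,50),(648,187),(160,543)):
    print(plane(ct,(270+q[0]/4.6125,170+q[1]/4.615),.011).round(4))
E
```

```text
[0.44842511 0.11312184 0.42111077] [[ 0.767  0.608  0.203]
 [ 0.641 -0.728 -0.244]
 [-0.001  0.317 -0.948]]
[0.5001784  0.05052942 0.29755642] [[-0.64   0.768 -0.001]
 [ 0.768  0.64   0.   ]
 [ 0.001 -0.001 -1.   ]] [-0.05 -0.27  1.83  0.    1.58 -0.74]
[0.4523 0.2496 0.011 ]
[ 0.6665 -0.0446  0.011 ]
[ 0.5811 -0.1056  0.011 ]
[0.3679 0.1924 0.011 ]
```

View pics/w0.png

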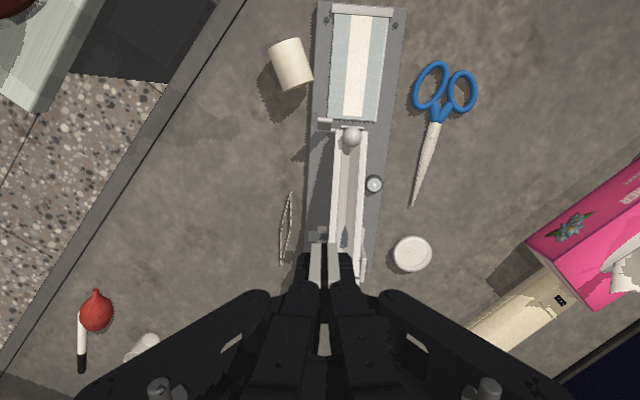

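In the tool's units: 0.05 m is 0.8, 0.03 m is 0.48, 0.077 rad / 4 = 0.0193.

shift_gripper(
  increments=[
    [[0,0,0,0,0,0,0.0193],[0,0.8,0.208,0.48,0,0,0],[0,0.8,0.208,0.48,0,0,0],[0,0,0,0.48,0,0,0],[0,0,0,0,0,0,0]],
  ],
)

```text
time: 3.78
tool_pos: [0.4614, 0.1472, 0.2051]
tool_rot: [-0.002, 0.458, 0.889, -0.002]
contact_force: [-1.0, 0.3, 0.6]
gripper_width: 0.0
grasp_force: 0.0
```

```bash
python3 - <<'E'
from plant import manip
from h import *
import pickle
c=manip.camera_params("wrist");im=manip.grab_frame("wrist")[:,:,::-1]
cv2.imwrite("pics/w1.png",im);pickle.dump(c,open("w1.pkl","wb"))
s=manip.state();print(s["tool_pos"],rot(s["tool_rot"]).round(3))
print(proj(c,[[0.4995,0.0973,.042]]))
cw=pickle.load(open("w0.pkl","rb"));print(plane(cw,(351,136),.042))
E
```

```text
[0.46284424 0.14693992 0.20725505] [[-0.58   0.814 -0.002]
 [ 0.814  0.58  -0.   ]
 [ 0.001 -0.002 -1.   ]]
[[326.22041688 241.68730932]]
[0.50189344 0.1021353  0.042     ]
```

View pics/w1.png

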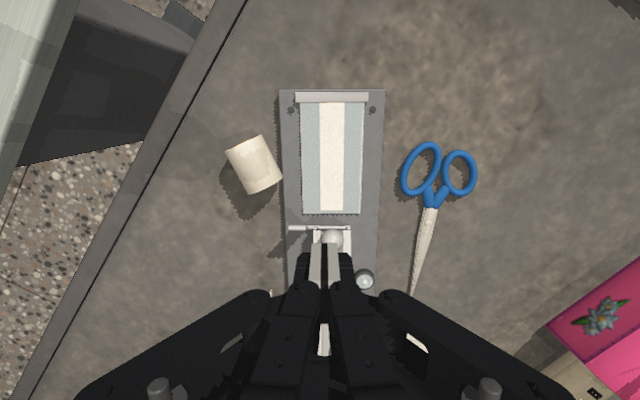

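In the tool's units: 0.04 m is 0.64.

shift_gripper(
  increments=[
    [[0,0.64,0,0,0,0,0],[0,0.64,0,0,0,0,0],[0,0,0,0,0,0,0]],
  ],
)

```text
time: 4.2
tool_pos: [0.4173, 0.2132, 0.2103]
tool_rot: [0.001, 0.457, 0.889, 0.001]
contact_force: [0.5, 0.3, -0.0]
gripper_width: 0.003
grasp_force: 0.0
```

```bash
python3 - <<'E'
from plant import manip
from h import *
import pickle
c=manip.camera_params("wrist");im=manip.grab_frame("wrist")[:,:,::-1]
cv2.imwrite("pics/w2.png",im);pickle.dump(c,open("w2.pkl","wb"))
s=manip.state();print(s["tool_pos"],rot(s["tool_rot"]).round(3))
p=proj(c,[[0.5,0.1,.042]])[0];print(p)
x,y=int(p[0])-80,int(p[1])-60
a=cv2.imread("pics/w0.png")
cv2.imwrite("pics/c2.png",np.vstack([cv2.resize(im[y:y+100,x:x+160],(480,300),interpolation=2),cv2.resize(a[90:190,271:431],(480,300),interpolation=2)]));print(x,y)
E
```

```text
[0.41785428 0.21243164 0.21007656] [[-0.581  0.814  0.003]
 [ 0.814  0.581  0.001]
 [-0.001  0.003 -1.   ]]
[324.22752341 298.62384897]
244 238
```

View pics/c2.png

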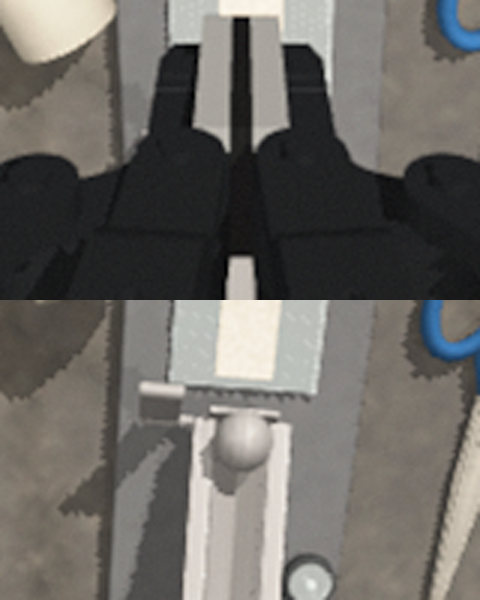

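In the tool's units: -0.06 m is -0.96.

shift_gripper(
  increments=[
    [[0,-0.96,0,0,0,0,0],[0,-0.96,0,0,0,0,0],[0,-0.96,0,0,0,0,0],[0,0,0,0,0,0,0],[0,0,0,0,0,0,0]],
  ],
)

```text
time: 4.88
tool_pos: [0.5221, 0.0645, 0.2086]
tool_rot: [0.0, 0.459, 0.889, 0.0]
contact_force: [-0.5, 0.8, -0.9]
gripper_width: 0.0
grasp_force: 0.0
```

```bash
python3 - <<'E'
from plant import manip
from h import *
import pickle
c=manip.camera_params("wrist");im=manip.grab_frame("wrist")[:,:,::-1]
cv2.imwrite("pics/w3.png",im);pickle.dump(c,open("w3.pkl","wb"))
s=manip.state();print(s["tool_pos"],rot(s["tool_rot"]).round(3))
p=proj(c,[[0.5,0.1,.042]])[0];print(p)
x,y=int(p[0])-80,int(p[1])-60
cv2.imwrite("pics/c3.png",cv2.resize(im[y:y+120,x:x+160],(800,600),interpolation=2));print(x,y)
E
```

```text
[0.52168513 0.06528026 0.20841724] [[-0.58   0.814  0.   ]
 [ 0.814  0.58   0.   ]
 [-0.     0.    -1.   ]]
[326.05804436 142.95829077]
246 82
```

View pics/c3.png

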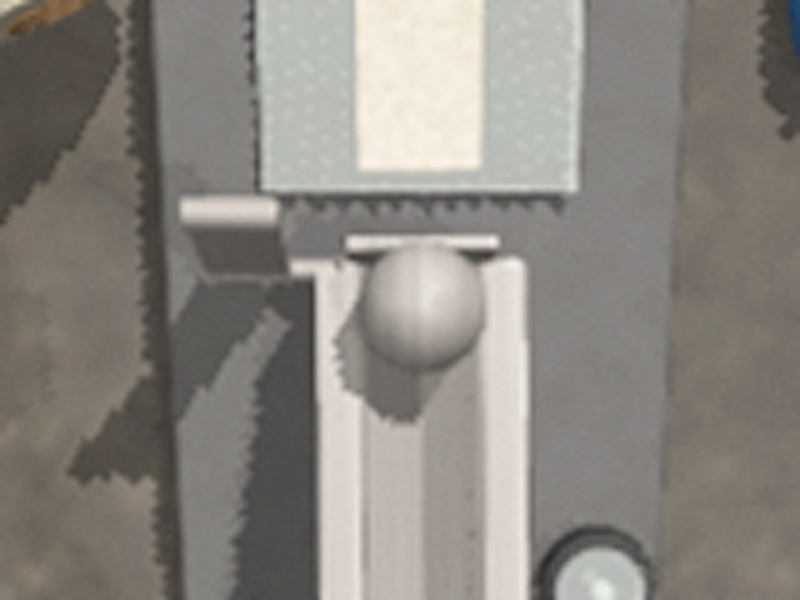

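```bash
python3 - <<'E'
from plant import manip
from h import *
import pickle
C={k:pickle.load(open(k+".pkl","rb")) for k in("w0","w1","w3")};C["top"]=manip.camera_params("top")
print("ball",tri([ray(C["w0"],(352.2,136.5)),ray(C["w3"],(330.4,143.4)),ray(C["top"],(270+315/4.6125,170+320/4.615))]))
print("ball w0/w3",tri([ray(C["w0"],(352.2,136.5)),ray(C["w3"],(330.4,143.4))]))
for k,p in(("w0",(352.2,136.5)),("w3",(330.4,143.4)),("top",(338.3,239.3))):print(k,plane(C[k],p,.042).round(4))
print("bead",tri([ray(C["w0"],(324.8,118.8)),ray(C["w3"],(291.8,123.6))]))
print("bead planes",plane(C["w0"],(324.8,118.8),.052).round(4),plane(C["w3"],(291.8,123.6),.052).round(4))
for k in("w0","w1"):
    im=cv2.imread(f"pics/{k}.png");hsv=cv2.cvtColor(im,cv2.COLOR_BGR2HSV)
    m=((im[:,:,2]>200)&(im[:,:,2].astype(int)-im[:,:,0]>15)).astype(np.uint8)
    n,l,st,ce=cv2.connectedComponentsWithStats(m)
    for i in np.argsort(-st[1:,4])[:4]+1:
        cn=cv2.findContours((l==i).astype(np.uint8),0,2)[0][0]
        b=cv2.boxPoints(cv2.minAreaRect(cn));q=np.array([plane(C[k],p,.014)[:2] for p in b])
        e=[(q[(j+1)%4]-q[j]) for j in range(4)];L=[np.linalg.norm(v) for v in e]
        v=e[int(np.argmax(L))];print(k,st[i],"len",np.round(L,4),"ctr",q.mean(0).round(4),"ang",np.degrees(np.arctan2(v[1],v[0])).round(2))
for p in((261,190),(579,190)):print("glass",plane(C["w3"],(246+p[0]/5,82+p[1]/5),.014).round(4))
E
```

```text
ball (array([0.50031576, 0.10216782, 0.05727504]), [np.float64(0.0012934298166657173), np.float64(0.0023865019363758654), np.float64(0.003672633358996285)])
ball w0/w3 (array([0.50313201, 0.10261448, 0.04574936]), [np.float64(0.00024120278056509453), np.float64(0.00024120278056504396)])
w0 [0.5035 0.1026 0.042 ]
w3 [0.5037 0.1021 0.042 ]
top [0.4988 0.0993 0.042 ]
bead (array([0.46284466, 0.09715368, 0.05034346]), [np.float64(0.0002730286645584936), np.float64(0.0002730286645583539)])
bead planes [0.4626 0.0974 0.052 ] [0.4631 0.0972 0.052 ]
w0 [ 558  203   82   87 2793] len [0.138  0.064  0.1429 0.0694] ctr [0.9145 0.2236] ang -92.17
w0 [ 343   15   30  102 2077] len [0.1164 0.0257 0.1166 0.0285] ctr [0.4546 0.1687] ang -54.0
w0 [ 477  295   80   57 1994] len [0.1199 0.0773 0.1253 0.0833] ctr [0.9279 0.0441] ang -85.12
w0 [ 274   38   39   48 1094] len [0.0322 0.0522 0.0337 0.0526] ctr [0.3891 0.1232] ang 148.6
w1 [ 319  102   26  109 2618] len [0.0253 0.1168 0.0285 0.1168] ctr [0.455  0.1691] ang 125.24
w1 [ 231  135   51   57 1510] len [0.0361 0.0533 0.038  0.0543] ctr [0.3921 0.1173] ang 147.41
w1 [ 605  329   35   61 1238] len [0.0429 0.108  0.0463 0.1074] ctr [0.934  0.1754] ang -36.52
w1 [420 208  17  46 285] len [0.0576 0.0109 0.0577 0.0115] ctr [0.5955 0.1657] ang -58.03
glass [0.4649 0.0995 0.014 ]
glass [0.519  0.1379 0.014 ]
```

In the tool's units: 0.05 m is 0.8, 0.0403 m is 0.6448.

shift_gripper(
  increments=[
    [[0,0.6448,0.0528,0,0,0,0],[0,0.6448,0.0528,0,0,0,0],[0,0,0,0.8,0,0,0],[0,0,0,0.8,0,0,0],[0,0,0,0.48,0,0,0]],
  ],
)

```text
time: 5.55
tool_pos: [0.4779, 0.1361, 0.0756]
tool_rot: [-0.001, 0.457, 0.89, -0.001]
contact_force: [0.2, -0.3, 0.5]
gripper_width: -0.003
grasp_force: 0.0
```

shift_gripper(
  increments=[
    [[0,0,0,0.24,0,0,0],[0,0,0,0.064,0,0,0],[0,0,0,0,0,0,0],[0,0,0,0,0,0,0]],
  ],
)

```text
time: 6.05
tool_pos: [0.4813, 0.1352, 0.0606]
tool_rot: [0.001, 0.458, 0.889, 0.001]
contact_force: [0.5, 0.3, 0.6]
gripper_width: 0.001
grasp_force: 0.0
```

```bash
cat > e.py <<'E'
from plant import manip
from h import *
s=manip.state();B=np.array([.5036,.1023,.042]);R=rot(s["tool_rot"])
print(s["time"],s["tool_pos"].round(4),"ball-tcp in tool",(R.T@(B-s["tool_pos"])).round(4),s["contact_force"].round(2),R.round(3).tolist())
E
python3 e.py
```

```text
6.05 [0.4813 0.1352 0.0606] ball-tcp in tool [-0.0397 -0.001   0.0187] [0.46 0.28 0.61] [[-0.581, 0.814, 0.003], [0.814, 0.581, 0.0], [-0.001, 0.003, -1.0]]
```

In the tool's units: -0.005 m is -0.08, -0.001 m is -0.016.

shift_gripper(
  increments=[
    [[0,-0.064,-0.016,0.024,0,0,0],[0,-0.08,0,0,0,0,0],[0,-0.032,0,0,0,0,0],[0,-0.032,0,0,0,0,0],[0,-0.032,0,0,0,0,0]],
  ],
)

```text
time: 6.68
tool_pos: [0.4881, 0.1221, 0.0575]
tool_rot: [-0.0, 0.458, 0.889, -0.0]
contact_force: [0.2, -1.0, 1.1]
gripper_width: 0.0
grasp_force: 0.0
```

shift_gripper(
  increments=[
    [[0,-0.032,0,-0.0048,0,0,0],[0,-0.048,0,-0.016,0,0,0],[0,-0.048,0,-0.0176,0,0,0],[0,-0.048,0,-0.0176,0,0,0],[0,-0.048,0,-0.0176,0,0,0]],
  ],
)

```text
time: 7.3
tool_pos: [0.4962, 0.1107, 0.0622]
tool_rot: [-0.0, 0.458, 0.889, 0.0]
contact_force: [-0.2, 0.1, 1.0]
gripper_width: 0.004
grasp_force: 0.6
```

```bash
python3 e.py
python3 - <<'E'
from plant import manip
import cv2
im=manip.grab_frame("wrist")[:,:,::-1]
s=manip.grab_frame("scene")[:,:,::-1]
import numpy as np
cv2.imwrite("pics/c4.png",np.vstack([cv2.resize(im[180:280,240:400],(480,300),interpolation=2),cv2.resize(s[160:280,210:370],(480,300),interpolation=2)]))
E
```

```text
7.3 [0.4962 0.1107 0.0622] ball-tcp in tool [-0.0111  0.0011  0.0202] [-0.22  0.13  1.01] [[-0.581, 0.814, -0.0], [0.814, 0.581, 0.0], [0.0, 0.0, -1.0]]
```

View pics/c4.png

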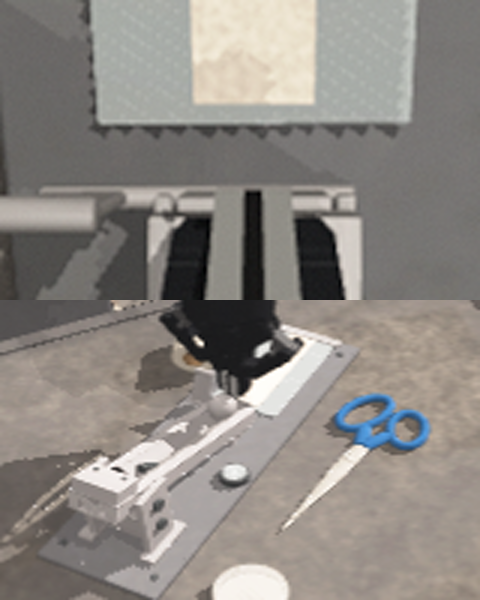

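In the tool's units: -0.005 m is -0.08, -0.0019 m is -0.0304.

shift_gripper(
  increments=[
    [[0,-0.08,0,-0.0288,0,0,0],[0,-0.08,0,-0.0288,0,0,0],[0,-0.08,0,-0.0288,0,0,0],[0,-0.08,0,-0.0304,0,0,0],[0,-0.08,0,-0.0288,0,0,0]],
  ],
)

```text
time: 8.02
tool_pos: [0.5109, 0.0902, 0.0714]
tool_rot: [0.0, 0.458, 0.889, 0.0]
contact_force: [-0.9, 0.9, 1.1]
gripper_width: 0.0
grasp_force: 0.7
```

shift_gripper(
  increments=[
    [[0,-0.08,0,-0.0288,0,0,0],[0,-0.08,0,-0.0288,0,0,0],[0,-0.08,0,-0.0288,0,0,0],[0,-0.08,0,-0.0304,0,0,0],[0,-0.08,0,-0.0288,0,0,0]],
  ],
)

```text
time: 8.65
tool_pos: [0.5254, 0.0699, 0.0804]
tool_rot: [-0.0, 0.458, 0.889, 0.0]
contact_force: [-0.8, 1.7, 0.8]
gripper_width: -0.001
grasp_force: 0.7
```

shift_gripper(
  increments=[
    [[0,-0.08,0,-0.0288,0,0,0],[0,-0.08,0,-0.0288,0,0,0],[0,-0.08,0,-0.0288,0,0,0],[0,-0.08,0,-0.0304,0,0,0],[0,-0.08,0,-0.0288,0,0,0]],
  ],
)

```text
time: 9.28
tool_pos: [0.5399, 0.0495, 0.0895]
tool_rot: [-0.0, 0.458, 0.889, -0.0]
contact_force: [-1.3, 1.5, 1.1]
gripper_width: -0.004
grasp_force: 0.7
```

```bash
python3 e.py
python3 - <<'E'
from plant import manip
import cv2
s=manip.grab_frame("scene")[:,:,::-1]
cv2.imwrite("pics/c5.png",cv2.resize(s[160:280,210:370],(640,480),interpolation=2))
E
```

```text
9.275 [0.5399 0.0495 0.0895] ball-tcp in tool [0.064  0.0011 0.0475] [-1.32  1.45  1.07] [[-0.581, 0.814, -0.0], [0.814, 0.581, -0.0], [0.0, -0.0, -1.0]]
```

View pics/c5.png

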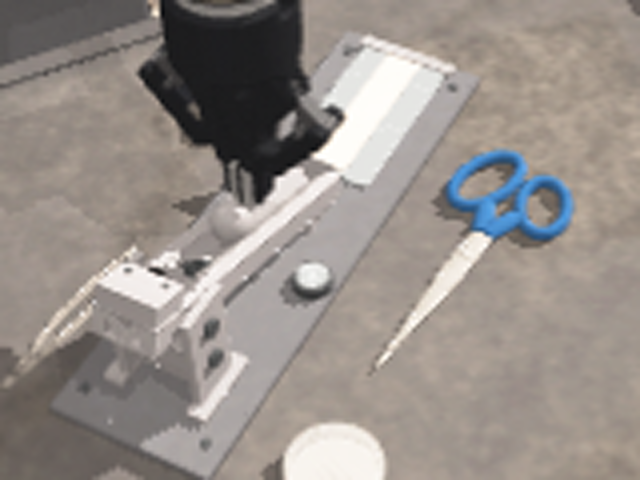

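In the tool's units: -0.004 m is -0.064, -0.0015 m is -0.024.

shift_gripper(
  increments=[
    [[0,-0.064,0,-0.024,0,0,0],[0,-0.064,0,-0.0224,0,0,0],[0,-0.064,0,-0.024,0,0,0],[0,-0.064,0,-0.0224,0,0,0],[0,-0.064,0,-0.024,0,0,0]],
  ],
)

```text
time: 9.95
tool_pos: [0.5515, 0.0334, 0.0968]
tool_rot: [-0.0, 0.458, 0.889, 0.0]
contact_force: [-0.5, 1.1, 0.6]
gripper_width: -0.003
grasp_force: 0.6
```

shift_gripper(
  increments=[
    [[0,-0.048,0,-0.0176,0,0,0],[0,-0.048,0,-0.0176,0,0,0],[0,-0.048,0,-0.0176,0,0,0],[0,-0.048,0,-0.0176,0,0,0],[0,-0.048,0,-0.0176,0,0,0]],
  ],
)

```text
time: 10.58
tool_pos: [0.5601, 0.0213, 0.1023]
tool_rot: [-0.0, 0.458, 0.889, 0.0]
contact_force: [-0.7, 0.8, 0.3]
gripper_width: -0.0
grasp_force: 0.9
```

shift_gripper(
  increments=[
    [[0,-0.048,0,-0.0176,0,0,0],[0,-0.048,0,-0.0176,0,0,0],[0,-0.048,0,-0.0176,0,0,0],[0,-0.048,0,-0.0176,0,0,0],[0,-0.048,0,-0.0176,0,0,0]],
  ],
)

```text
time: 11.2
tool_pos: [0.569, 0.0087, 0.1078]
tool_rot: [0.0, 0.458, 0.889, -0.0]
contact_force: [-0.2, 0.0, 0.8]
gripper_width: -0.002
grasp_force: 0.0
```

```bash
python3 e.py
```

```text
11.2 [0.569  0.0087 0.1078] ball-tcp in tool [0.1142 0.0011 0.0657] [-0.23  0.03  0.79] [[-0.581, 0.814, 0.0], [0.814, 0.581, -0.001], [-0.001, -0.0, -1.0]]
```

In the tool's units: -0.002 m is -0.032, -0.0007 m is -0.0112.

shift_gripper(
  increments=[
    [[0,-0.032,0,-0.0112,0,0,0],[0,-0.032,0,-0.0112,0,0,0],[0,0,0,0,0,0,0],[0,0,0,0,0,0,0]],
  ],
)

```text
time: 11.7
tool_pos: [0.571, 0.0059, 0.109]
tool_rot: [-0.0, 0.458, 0.889, -0.0]
contact_force: [-0.7, 0.2, 0.1]
gripper_width: -0.001
grasp_force: 0.1
```

shift_gripper(
  increments=[
    [[0,0.048,0,0,0,0,0],[0,0.048,0,0,0,0,0],[0,0.064,0,0,0,0,0],[0,0.16,0,0,0,0,0],[0,0.32,0,0,0,0,0]],
  ],
)

```text
time: 12.32
tool_pos: [0.5474, 0.039, 0.1092]
tool_rot: [0.0, 0.458, 0.889, 0.0]
contact_force: [0.2, -0.1, -0.0]
gripper_width: 0.005
grasp_force: 0.0
```

shift_gripper(
  increments=[
    [[0,0.48,0,-0.32,0,0,0],[0,0.32,0,-0.48,0,0,0],[0,0,0,0,0,0,0]],
  ],
)

```text
time: 12.7
tool_pos: [0.5193, 0.0808, 0.1618]
tool_rot: [0.002, 0.457, 0.89, 0.001]
contact_force: [0.0, 0.7, 0.9]
gripper_width: 0.007
grasp_force: 0.0
```

```bash
python3 e.py
python3 - <<'E'
from plant import manip
from h import *
s=manip.grab_frame("scene")[:,:,::-1];c=manip.camera_params("scene");t=manip.grab_frame("top")[:,:,::-1]
u=np.array([.586,-.810,0]);F=np.array([.5036,.1023,.042])
for d in(.150,.160,.171):
    h=(d-.012)*.9397;print(d,proj(c,F+u*h+[0,0,(d-.012)*.342]),proj(manip.camera_params("top"),F+u*h+[0,0,(d-.012)*.342]))
cv2.imwrite("pics/c6.png",np.hstack([cv2.resize(s[200:280,210:290],(400,400),interpolation=2),cv2.resize(t[180:260,330:410],(400,400),interpolation=2)]))
E
```

```text
12.7 [0.5193 0.0808 0.1618] ball-tcp in tool [ 0.0269 -0.0008  0.1197] [0.   0.68 0.86] [[-0.583, 0.812, 0.005], [0.812, 0.583, 0.0], [-0.003, 0.004, -1.0]]
0.15 [[257.25722464 223.56613191]] [[376.88272179 207.38185859]]
0.16 [[254.86851406 225.48490739]] [[379.83781614 205.13337714]]
0.171 [[252.18673623 227.63934402]] [[383.10085039 202.65024751]]
```

View pics/c6.png

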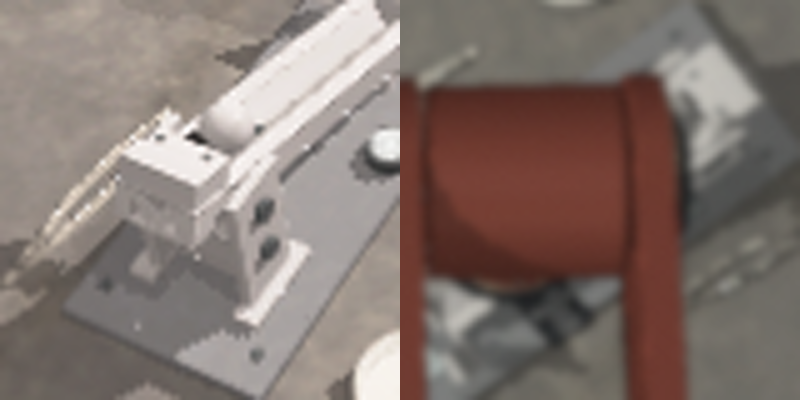

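In the tool's units: -0.0421 m is -0.6736, 0.0114 m is 0.1824.

shift_gripper(
  increments=[
    [[0,0.1824,-0.6736,0,0,0,0],[0,0,0,0.32,0,0,0],[0,0,0,0,0,0,0]],
  ],
)

```text
time: 13.18
tool_pos: [0.4758, 0.0636, 0.1362]
tool_rot: [-0.003, 0.458, 0.889, -0.001]
contact_force: [-0.1, -0.0, -0.3]
gripper_width: -0.0
grasp_force: 0.0
```

```bash
python3 - <<'E'
from plant import manip
from h import *
s=manip.state();R_=rot(s["tool_rot"]);print((R_.T@(np.array([.4784,.0655,.057])-s["tool_pos"])).round(4),s["tool_pos"])
p=cv2.imread("pics/scene0.png");c=manip.camera_params("scene")
print(proj(c,[[.5036,.1023,.042],[.4630,.0972,.051]]))
im=manip.grab_frame("scene")[:,:,::-1]
cv2.imwrite("pics/s7.png",im)
E
```

```text
[-0.0002  0.0036  0.0791] [0.47580155 0.06355016 0.13616141]
[[286.05339489 200.45140252]
 [277.72123148 188.75228584]]
```

In the tool's units: 0.03 m is 0.48, 0.015 m is 0.24.

shift_gripper(
  increments=[
    [[0,0,0.032,0.48,0,0,0],[0,0,0,0.48,0,0,0],[0,0,0,0.24,0,0,0],[0,0,0,0.064,0,0,0],[0,0,0,0,0,0,0]],
  ],
)

```text
time: 13.85
tool_pos: [0.4802, 0.0651, 0.0608]
tool_rot: [0.0, 0.458, 0.889, 0.0]
contact_force: [0.6, 1.0, 0.0]
gripper_width: -0.002
grasp_force: 0.0
```

shift_gripper(
  increments=[
    [[0,0.096,0,0,0,0,0],[0,0.096,0,0,0,0,0],[0,0.08,0,0,0,0,0],[0,0.08,0,0,0,0,0],[0,0,0,0,0,0,0]],
  ],
)

```text
time: 14.48
tool_pos: [0.4665, 0.0833, 0.0601]
tool_rot: [0.0, 0.457, 0.889, 0.0]
contact_force: [-0.8, 0.2, 0.1]
gripper_width: -0.004
grasp_force: 0.0
```

```bash
python3 - <<'E'
from plant import manip
from h import *
s=manip.state();d=s["tool_pos"]-np.array([.5036,.1023,.042])
print("tester x,y,z tip corner mm",-29.9+1e3*(d@[.586,-.810,0])-11,1e3*(d@[.810,.586,0]),1e3*s["tool_pos"][2]-19)
w=manip.grab_frame("wrist")[:,:,::-1];t=manip.grab_frame("scene")[:,:,::-1]
cv2.imwrite("pics/c8.png",np.hstack([cv2.resize(w[140:300,220:380],(400,400),interpolation=2),cv2.resize(t[160:240,240:320],(400,400),interpolation=2)]))
E
```

```text
tester x,y,z tip corner mm -47.270182300609875 -41.15233227262584 41.137202344289044
```

View pics/c8.png

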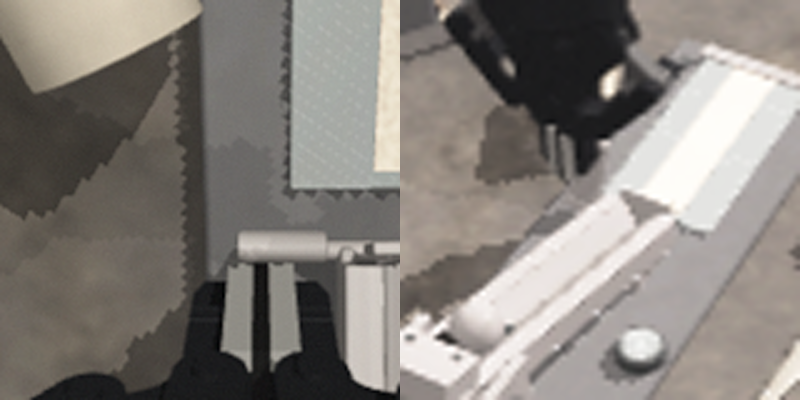

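In the tool's units: 0.004 m is 0.064, 0.003 m is 0.048.

shift_gripper(
  increments=[
    [[0,0.064,0,0,0,0,0],[0,0.064,0,0.016,0,0,0],[0,0.048,0,0.032,0,0,0],[0,0.032,0,0.064,0,0,0],[0,0.016,0,0.064,0,0,0]],
  ],
)

```text
time: 15.2
tool_pos: [0.4585, 0.0947, 0.0489]
tool_rot: [-0.0, 0.458, 0.889, 0.0]
contact_force: [-0.3, -0.1, 0.5]
gripper_width: 0.002
grasp_force: 0.4
```

shift_gripper(
  increments=[
    [[0,0,0,0.064,0,0,0],[0,0,0,0.048,0,0,0],[0,0,0,0.032,0,0,0],[0,0,0,0,0,0,0]],
  ],
)

```text
time: 15.7
tool_pos: [0.4585, 0.0944, 0.0399]
tool_rot: [-0.0, 0.458, 0.889, -0.0]
contact_force: [0.0, 0.5, -0.8]
gripper_width: -0.003
grasp_force: 0.0
```

```bash
python3 - <<'E'
from plant import manip
from h import *
s=manip.state();d=s["tool_pos"]-np.array([.5036,.1023,.042])
print("tester x,y,z tip corner mm",-29.9+1e3*(d@[.586,-.810,0])-11,1e3*(d@[.810,.586,0]),1e3*s["tool_pos"][2]-19)
E
```

```text
tester x,y,z tip corner mm -60.90500986316597 -41.19802712953617 20.861821957813845
```

Units first: shifts go in shares of 62.5 mm and turns go in shares of 4 rad. So 0.001 m is 0.016.

shift_gripper(
  increments=[
    [[0,0,0,0.016,0,0,0],[0,0,0,0.016,0,0,0],[0,0,0,0,0,0,0]],
  ],
)

```text
time: 16.08
tool_pos: [0.4586, 0.0944, 0.0381]
tool_rot: [0.0, 0.458, 0.889, 0.0]
contact_force: [0.4, 0.8, 0.7]
gripper_width: 0.001
grasp_force: 0.0
```

shift_gripper(
  increments=[
    [[0,0,0,-0.16,0,0,0],[0,0,0,-0.48,0,0,0],[0,-0.48,0,-0.8,0,0,0],[0,-0.8,0,-0.48,0,0,0],[0,0,0,0,0,0,0]],
  ],
)

```text
time: 16.7
tool_pos: [0.5088, 0.0271, 0.1631]
tool_rot: [0.004, 0.459, 0.888, 0.001]
contact_force: [0.3, -0.1, 0.2]
gripper_width: 0.001
grasp_force: 0.0
```

```bash
python3 - <<'E'
from plant import manip
from h import *
import pickle
w=manip.grab_frame("wrist")[:,:,::-1];t=manip.grab_frame("scene")[:,:,::-1]
p=proj(manip.camera_params("wrist"),[.46,.1,.02])[0].astype(int);x,y=max(p[0]-60,0),max(p[1]-60,0)
# side edge of tab top, open: hinge + 39mm horizontally
F=np.array([.5036,.1023,0]);u=np.array([.586,-.810,0]);v=np.array([.810,.586,0])
for X,z in((-48.9,.053),(-69,.033),(-75.9,.017)):print(X,(proj(manip.camera_params("wrist"),F+u*(X+29.9)/1e3-v*.036+[0,0,z])[0]-[x,y])*400/120)
cv2.imwrite("pics/c9.png",np.hstack([cv2.resize(w[y:y+120,x:x+120],(400,400),interpolation=2),cv2.resize(t[170:250,230:310],(400,400),interpolation=2)]))
E
```

```text
-48.9 [207.56584679 223.60326219]
-69 [205.78672144 132.41815502]
-75.9 [204.532671   107.26602644]
```

View pics/c9.png

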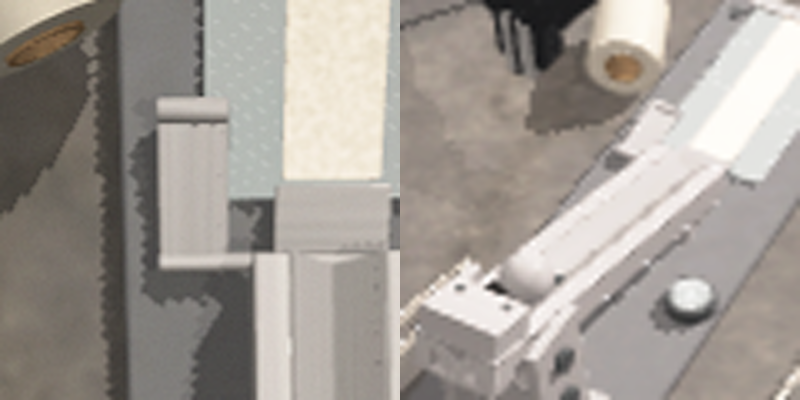

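The tab bead is at crop (193,108), matching the prediction for the gate lying flat. The ball is resting behind the catch at crop (520,280).

```bash
python3 -c "
from plant import manip
print(manip.job_done())"
```

```text
the job is handed in; nothing more can be done
None
```

I pushed the steel ball up over the spring catch, where it rests between catch and stop, then folded the drop gate down flat and handed the job in at about 17 s; the hand-in call returned no verdict, so success rests on the last pictures.

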